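# Close the cover over the orange-capped sample tubes

### The arm

A 7-joint arm with a two-finger parallel gripper is mounted at the origin on the work surface. World frame = base frame: x ahead of the robot, y to its left, z up, the work surface at z = 0. Lengths are in m, angles in degrees, forces in N, time in s.
With the tool pointing down it reaches from about 0.425 to 1.025 m from the base axis. Payload 3.6 kg.
Tool frame: the origin (TCP) lies on the mounting face of the last link; the fingertips stand 173 mm ahead of it and the grasp point (between the pads) lies 155 mm ahead of it; z points along the fingers, y is the line along which they close (so a half turn about z gives the same grasp; the last joint's range is limited). The gripper opens to 85 mm and grips with 20 to 120 N. Pads are 22 mm wide; open, the fingers measure 114 mm over their backs; the gripper's body (76 mm by 85 mm) begins 54 mm behind the grasp point. The pads swing forward as they close: fully open they stand 13 mm farther back than shut.
Start: joints at [-70.044, 33.873, 2.773, 92.16, -1.908, 54.013, -1.931], TCP at [0.31, 0.655, 0.405] pointing down, gripper open.
Joint ranges: [-153.93, 153.93], [-27.13, 128.08], [-72.61, 78.16], [10.71, 143.7], [-87.88, 267.88], [4.46, 118.87], [-176.78, 176.78]. Speed limits (degrees/s): [147.25, 147.25, 180, 180, 180, 180, 180].

### API

Orientations are given as [roll, pitch, yaw] about the fixed x, y, z axes, in that order (R = Rz(yaw) Ry(pitch) Rx(roll)).
In Python, from station import arm, imaging, workorder gives the robot as it stands.
- The arm moves only by the shell command python3 -m handwheel 'ROWS' [OPENING] [FORCE]. ROWS is JSON, a list of rows, each an object of numbers: "dx", "dy", "dz": the shift along the tool's x, y, z in mm; "wx", "wy", "wz": the turn, a rotation vector about the tool's x, y, z in degrees. In form: [{"dx": .., "dy": .., "dz": .., "wx": .., "wy": .., "wz": ..}, ...]. A call has 1 to 12 rows; each row is the pose to reach, as a shift and turn from the pose commanded when the call began, along the tool's axes at that moment; what a row does not reach only later rows make up. A row lasts 1/10 s, in which the tool goes at most 50 mm and 8.59 degrees, less where a joint would pass 70% of its speed; a pose out of reach is approached as far as the arm can. A call with a gripper value outside its range is refused whole. OPENING is the closure, from -1 (fully open) to 1 (shut), set as the call begins (- or left out, the last holds). The fingers move at their own pace and stop on an object; FORCE is the grip in N (left out, the last holds). Time passes only in rows, so rows that repeat a pose let the fingers close. It gives the time, the measured TCP pose, the force, the opening and the grip force at its end, in the units of the state.
- arm.sense(): the state, without advancing time (a new reading comes with each control period).
- imaging.camera(name): name is "scene" or "top"; returns the picture (400x640x3 uint8, blue, green, red); there is no depth.
- imaging.camera_params(name): a dict with "mtx" (3x3 intrinsics, pixels), "R" (3x3) and "t" (3): a world point X has camera coordinates R X + t. Camera axes: x right, y down, z forward; pixel columns grow to the right and rows downward; lengths in m; the calibration is good to about 2 mm. A picture is of the moment at which its call begins. camera_params takes no time and is no camera call.
- workorder.hand_in(): hands the job in; it is judged then, once.
The state is a dict: "time_s": time; "joint_positions": joint angles; "joint_vel": joint speeds; "joint_torque": joint torques, N m; "ee_pos": TCP position; "orientation": TCP orientation; "contact_force": force on the tool from outside, world axes, zero at the start; "torque": the same for the moment, N m; "finger_gap": finger opening in m; "finger_force": force on a finger pad.
Only numpy, scipy, OpenCV 4.12 (cv2) and the standard library are available. Lean on these libraries where they do the work, as an engineer would, in place of code of your own. Each camera call takes 0.05 s, during which the arm holds its last target. There are 200 camera calls.

### The job

Two white tube boxes stand on the laboratory bench with their clear covers swung open. Close the cover of the box that holds the orange-capped tubes: swing it up past upright and lower it gently, under control and without letting it drop, until it lies fully down on its box, then let go. Leave the cover of the blue-capped box open.

Things in the scene. Friction and masses are not known exactly. Their poses are not given: they have to be found in the camera images.
- orange_handle (a point): Centre of the black grip bar (16 mm diameter, 36 mm long, parallel to the hinge) on a 20 mm wide neck at the free edge of the clear, white-framed cover of the orange-capped box. 33 mm are free from the bar's axis to the cover's edge and both its flat ends are free: pinch it end to end (36 mm) from above through the whole swing. About 130 mm above the bench when open, 94 mm when closed.
- orange_hinge (a point): Middle of the hinge axis, 91 mm above the bench, on the fixed white box (130 x 105 x 90 mm high). Its axes stay those of the box: x along the hinge, z up, -y across the box's opening (box centre at y = -58.5 mm); the open cover lies on the +y side. At cover angle a the grip's centre is at y = -150 cos a + 3 sin a, z = 150 sin a + 3 cos a (mm).
- orange_cover (a joint): Angle in rad of the cover of the orange-capped box: 0 closed on its box (its stop), 1.57 upright, 2.88 fully open, lying on two steel stays (the start). The cover (130 mm along the hinge, 117 mm from hinge to edge, about 0.2 kg) swings freely and falls to whichever side it leans when let go.
- blue_cover (a joint): Angle in rad of the cover of the other, like box, which holds blue-capped tubes: 2.88 open, as it starts and must stay.
There are look-alikes about, which are no part of the job. Leave any green or purple look-alike of the part that bears blue_cover alone.

How it is judged (in metres and radians):
On the way:
1. the cover of the orange-capped box is brought past upright, towards its box (value of joint orange_cover between 0.2 and 1.4 rad), for 0.2 s.
At the end, for the whole second after the job is handed in: The cover of the orange-capped box lies closed on its box (angle within 0.1 rad of shut), at rest and released; the cover of the blue-capped box is still open (angle above 2.6 rad) (value of joint orange_cover below 0.1 rad and velocity of joint orange_cover between -0.1 and 0.1 rad/s and value of joint blue_cover above 2.6 rad); the robot touches nothing.
It fails at once if the cover of the orange-capped box is dropped or slammed: it closes faster than 3.5 rad/s within the last 0.35 rad (letting it fall its last 10 mm or so is no harm) (value of joint orange_cover below 0.35 rad and velocity of joint orange_cover below -3.5 rad/s).
It fails at once if the cover of the blue-capped box is lifted off its stays by more than 0.28 rad (value of joint blue_cover below 2.6 rad).
It also fails if it takes over 40 s, if anything falls off the work surface, if the arm or the gripper's body presses on something with over 40 N, if the wrist force passes 120 N, or if a joint passes its speed limit or range.

## Working session

There is one attempt and no reset: what is moved stays moved. The work goes in short steps, Python scripts to look and compute and a shell command to move; the robot and the scene stay as the last step left them, time stands still between calls to the robot, and variables do not carry over. Pictures are saved under pics/ and viewed, at most 10 in all, crops included, and the job is handed in when it is done.

```bash
mkdir -p pics; python3 - <<'E'
from station import arm, imaging
import cv2
for n in("scene","top"):
    cv2.imwrite(f"pics/{n}0.png",imaging.camera(n)); p=imaging.camera_params(n); print(n,p)
s=arm.sense(); print(s["ee_pos"],s["orientation"],s["time_s"],s["finger_gap"])
E
```

```text
scene {'mtx': array([[471.60385784,   0.        , 324.99051708],
       [  0.        , 471.60385784, 197.98626488],
       [  0.        ,   0.        ,   1.        ]]), 'R': array([[ 0.85831556,  0.51309412, -0.00536809],
       [ 0.38795204, -0.65575114, -0.64767558],
       [-0.33583866,  0.55382747, -0.76189732]]), 't': array([-0.36783213, -0.0685395 ,  1.44621818])}
top {'mtx': array([[390.81200822,   0.        , 311.06605506],
       [  0.        , 390.81200822, 200.0295311 ],
       [  0.        ,   0.        ,   1.        ]]), 'R': array([[ 1.78456943e-02, -9.99840187e-01,  1.06375773e-03],
       [-9.94476747e-01, -1.78600029e-02, -1.03426395e-01],
       [ 1.03428864e-01,  7.87833492e-04, -9.94636541e-01]]), 't': array([0.04022785, 0.41526942, 1.12778106])}
[0.30978619 0.65506372 0.40366219] [-1.79885575e+02  7.81503016e-03  1.54694449e+02] 0.1 0.08547684065965534
```

View pics/scene0.png

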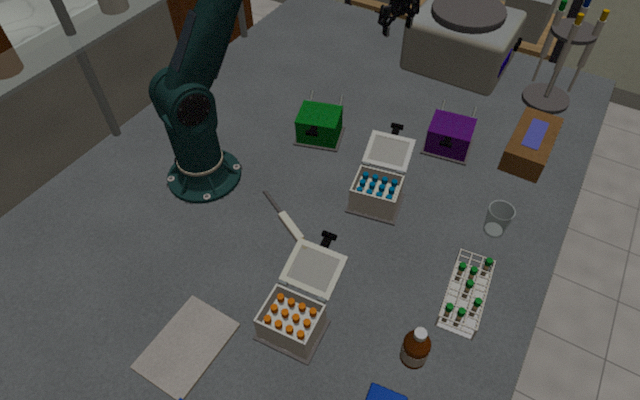

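View pics/top0.png

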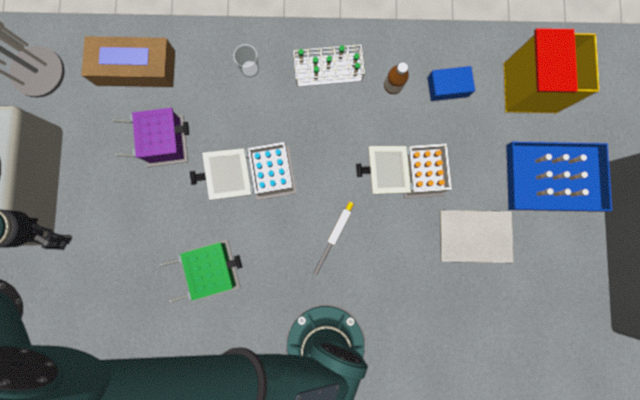

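The scene picture shows the orange box near (292,315) with its grip at (328,239). In the top picture the box is near (430,168) and the grip near (361,170). I'll enlarge both.

```bash
python3 - <<'E'
import cv2,numpy as np
t=cv2.imread("pics/top0.png")[130:210,345:465]; s=cv2.imread("pics/scene0.png")[220:370,245:365]
cv2.imwrite("pics/c1.png",cv2.resize(t,None,fx=6.5,fy=6.5,interpolation=cv2.INTER_CUBIC))
cv2.imwrite("pics/c2.png",cv2.resize(s,None,fx=4,fy=4,interpolation=cv2.INTER_CUBIC))
E
```

```text
(no output)
```

View pics/c1.png

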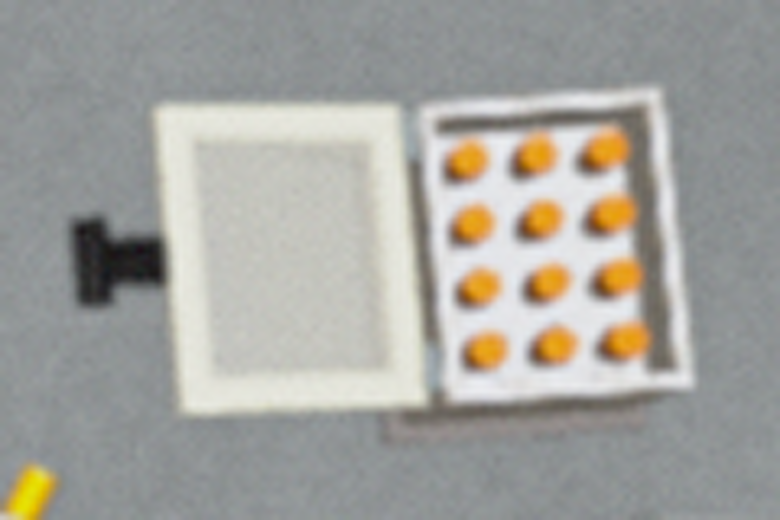

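View pics/c2.png

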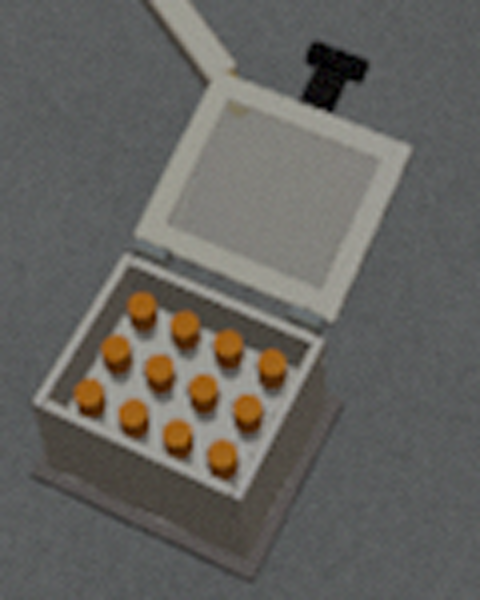

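```bash
cat >h.py <<'E'
import numpy as np
from scipy.spatial.transform import Rotation as Ro
from station import imaging
def P(n,X):
    p=imaging.camera_params(n); c=X@p["R"].T+p["t"]; u=c@p["mtx"].T; return u[:,:2]/u[:,2:]
def grip(a): return np.array([0,-.15*np.cos(a)+.003*np.sin(a),.15*np.sin(a)+.003*np.cos(a)])
E
python3 - <<'E'
from h import *
from scipy.optimize import least_squares
from station import arm
T=np.array([[422,106],[660,90],[692,386],[447,402],[91,262]]); T=(T+.5)/6.5-.5+[345,130]
S=np.array([[323,338],[242,497],[37,402],[128,257],[337,63]]); S=(S+.5)/4-.5+[245,220]
L=np.array([[.065,-.006,-.001],[.065,-.111,-.001],[-.065,-.111,-.001],[-.065,-.006,-.001],grip(2.88)])
def W(q): return Ro.from_euler('z',q[2]).apply(L)+[q[0],q[1],.091]
for nm in ("both","top","scene"):
    f=lambda q:np.r_[(P("top",W(q))-T).ravel()*(nm!="scene"),(P("scene",W(q))-S).ravel()*(nm!="top")]
    r=least_squares(f,[.5,-.2,0]); print(nm,r.x[:2],np.degrees(r.x[2]),W(r.x)[-1]); print(f(r.x).round(1).reshape(-1,2).tolist())
E
```

```text
both [ 0.50086371 -0.22377362] 5.254285714374852 [ 0.48752357 -0.07871297  0.12689496]
[[-0.7, -0.4], [-0.1, -0.6], [0.1, -0.4], [0.1, -0.1], [-0.0, -0.1], [0.8, 0.1], [-0.2, 0.8], [-1.4, 0.1], [-0.7, -1.4], [0.1, -0.2]]
top [ 0.50010046 -0.22415184] 4.876752708187271 [ 0.48771643 -0.07900644  0.12689496]
[[-0.4, -0.1], [0.2, -0.1], [0.1, 0.2], [0.1, 0.2], [0.1, -0.1], [0.0, 0.0], [-0.0, 0.0], [-0.0, -0.0], [-0.0, -0.0], [0.0, -0.0]]
scene [ 0.50135108 -0.22354318] 5.513280065770789 [ 0.48735535 -0.07854431  0.12689496]
[[-0.0, -0.0], [-0.0, -0.0], [0.0, -0.0], [0.0, -0.0], [-0.0, 0.0], [1.2, 0.0], [0.3, 0.8], [-1.0, 0.3], [-0.5, -1.3], [0.0, -0.3]]
```

```bash
cat >>h.py <<'E'
H=np.array([.5009,-.2238,.091]); Y=np.radians(5.2)
def G(a): return H+Ro.from_euler('z',Y).apply(grip(a))
def rows(targets,tcp_off=(0,0,0)):
    "targets: grasp-point world positions, tool down; prints tool-frame rows"
    from station import arm
    s=arm.sense(); R0=Ro.from_euler('xyz',s["orientation"],degrees=True); p=np.array(s["ee_pos"])
    Rt=Ro.from_euler('xyz',[180,0,95.2],degrees=True)
    w=(R0.inv()*Rt).as_rotvec(degrees=True)
    print("t",s["time_s"],"ee",p.round(4),"rpy",np.round(s["orientation"],2),"F",np.round(s["contact_force"],1),"gap",s["finger_gap"],"w",w.round(1))
    for g in targets: print(R0.inv().apply((np.array(g)+[0,0,.155]+tcp_off-p)*1000).round(1).tolist())
E
python3 -c "
from h import *
rows([G(2.88)+[0,0,.10],G(2.88)])"
```

```text
t 0.1 ee [0.3098 0.6551 0.4037] rpy [-1.7989e+02  1.0000e-02  1.5469e+02] F [ 1.2 -0.2  0.1] gap 0.08547684065965534 w [-0.1  0.1 59.5]
[-474.5, -587.3, 23.0]
[-474.5, -587.1, 123.0]
```

```bash
python3 -m handwheel '[{"dx":-474,"dy":-587,"dz":0,"wz":59.5},{"dx":-474,"dy":-587,"dz":0,"wz":59.5},{"dx":-474,"dy":-587,"dz":0,"wz":59.5},{"dx":-474,"dy":-587,"dz":0,"wz":59.5},{"dx":-474,"dy":-587,"dz":0,"wz":59.5},{"dx":-474,"dy":-587,"dz":0,"wz":59.5},{"dx":-474,"dy":-587,"dz":0,"wz":59.5},{"dx":-474,"dy":-587,"dz":0,"wz":59.5},{"dx":-474,"dy":-587,"dz":0,"wz":59.5},{"dx":-474,"dy":-587,"dz":0,"wz":59.5},{"dx":-474,"dy":-587,"dz":0,"wz":59.5},{"dx":-474,"dy":-587,"dz":0,"wz":59.5}]' -1 30
python3 -c "
from h import *
rows([G(2.88)+[0,0,.10],G(2.88)])"
```

```text
t 0.1 ee [0.3098 0.6551 0.4037] rpy [-1.7989e+02  1.0000e-02  1.5469e+02] F [ 1.2 -0.2  0.1] gap 0.08547684065965534 w [-0.1  0.1 59.5]
[-474.5, -587.3, 23.0]
[-474.5, -587.1, 123.0]invalid input at $[0]: expected keys dx, dy, dz, wx, wy, wz
```

All six keys are needed in every row.

```bash
python3 -m handwheel '[{"dx":-474,"dy":-587,"dz":0,"wx":0,"wy":0,"wz":59.5},{"dx":-474,"dy":-587,"dz":0,"wx":0,"wy":0,"wz":59.5},{"dx":-474,"dy":-587,"dz":0,"wx":0,"wy":0,"wz":59.5},{"dx":-474,"dy":-587,"dz":0,"wx":0,"wy":0,"wz":59.5},{"dx":-474,"dy":-587,"dz":0,"wx":0,"wy":0,"wz":59.5},{"dx":-474,"dy":-587,"dz":0,"wx":0,"wy":0,"wz":59.5},{"dx":-474,"dy":-587,"dz":0,"wx":0,"wy":0,"wz":59.5},{"dx":-474,"dy":-587,"dz":0,"wx":0,"wy":0,"wz":59.5},{"dx":-474,"dy":-587,"dz":0,"wx":0,"wy":0,"wz":59.5},{"dx":-474,"dy":-587,"dz":0,"wx":0,"wy":0,"wz":59.5},{"dx":-474,"dy":-587,"dz":0,"wx":0,"wy":0,"wz":59.5},{"dx":-474,"dy":-587,"dz":0,"wx":0,"wy":0,"wz":59.5}]' -1 30
python3 -c "
from h import *
rows([G(2.88)+[0,0,.10],G(2.88)])"
```

```text
time_s: 1.3
ee_pos: [0.451, 0.0703, 0.4047]
orientation: [180.0, -0.0, 95.2]
contact_force: [1.5, -0.1, 0.4]
finger_gap: 0.0857
finger_force: 0.0
t 1.3 ee [0.451  0.0703 0.4047] rpy [ 1.800e+02 -1.000e-02  9.522e+01] F [ 1.5 -0.1  0.4] gap 0.08566524263567475 w [ 0. -0.  0.]
[-151.8, 22.9, 22.8]
[-151.8, 22.9, 122.8]
```

```bash
python3 -m handwheel '[{"dx":-152,"dy":23,"dz":23,"wx":0,"wy":0,"wz":0},{"dx":-152,"dy":23,"dz":23,"wx":0,"wy":0,"wz":0},{"dx":-152,"dy":23,"dz":23,"wx":0,"wy":0,"wz":0},{"dx":-152,"dy":23,"dz":23,"wx":0,"wy":0,"wz":0},{"dx":-152,"dy":23,"dz":50,"wx":0,"wy":0,"wz":0},{"dx":-152,"dy":23,"dz":65,"wx":0,"wy":0,"wz":0},{"dx":-152,"dy":23,"dz":65,"wx":0,"wy":0,"wz":0},{"dx":-152,"dy":23,"dz":65,"wx":0,"wy":0,"wz":0}]' -1 30
python3 - <<'E'
from h import *
import cv2
rows([G(2.88)])
a=imaging.camera("scene")[130:280,245:395]; b=imaging.camera("top")[120:220,300:450]
cv2.imwrite("pics/m1.png",np.vstack([cv2.resize(a,(450,300) if 0 else (340,340)),cv2.resize(b,(340,227))]))
E
```

```text
time_s: 2.1
ee_pos: [0.4878, -0.0766, 0.3397]
orientation: [-180.0, -0.0, 95.2]
contact_force: [-0.7, 0.2, 0.9]
finger_gap: 0.0857
finger_force: 0.0
t 2.1 ee [ 0.4878 -0.0766  0.3397] rpy [-1.7996e+02 -1.0000e-02  9.5220e+01] F [-0.7  0.2  0.9] gap 0.08567752888077863 w [-0. -0.  0.]
[-2.1, -0.2, 57.8]
```

View pics/m1.png

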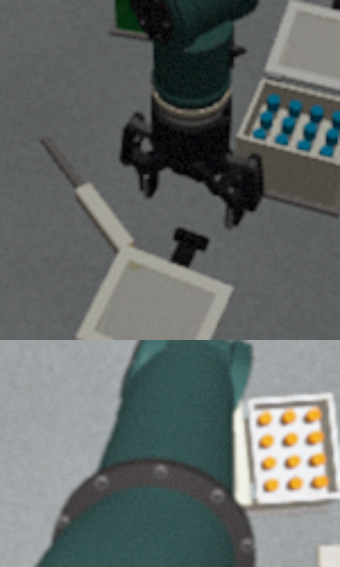

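The open fingers hang straight above the grip bar, one off each end. I'll descend and close.

```bash
python3 -m handwheel '[{"dx":-2,"dy":0,"dz":20,"wx":0,"wy":0,"wz":0},{"dx":-2,"dy":0,"dz":40,"wx":0,"wy":0,"wz":0},{"dx":-2,"dy":0,"dz":61,"wx":0,"wy":0,"wz":0},{"dx":-2,"dy":0,"dz":61,"wx":0,"wy":0,"wz":0},{"dx":-2,"dy":0,"dz":61,"wx":0,"wy":0,"wz":0}]' -1 30
python3 -m handwheel '[{"dx":0,"dy":0,"dz":0,"wx":0,"wy":0,"wz":0},{"dx":0,"dy":0,"dz":0,"wx":0,"wy":0,"wz":0},{"dx":0,"dy":0,"dz":0,"wx":0,"wy":0,"wz":0},{"dx":0,"dy":0,"dz":0,"wx":0,"wy":0,"wz":0},{"dx":0,"dy":0,"dz":0,"wx":0,"wy":0,"wz":0},{"dx":0,"dy":0,"dz":0,"wx":0,"wy":0,"wz":0},{"dx":0,"dy":0,"dz":0,"wx":0,"wy":0,"wz":0},{"dx":0,"dy":0,"dz":0,"wx":0,"wy":0,"wz":0}]' 1 30
python3 - <<'E'
from h import *
rows([G(a)-G(2.88)+[0.4875,-.0787,.124] for a in np.arange(2.88,1.6,-.1)])
E
```

```text
time_s: 2.7
ee_pos: [0.4883, -0.079, 0.2794]
orientation: [180.0, 0.0, 95.2]
contact_force: [1.1, 0.5, 0.2]
finger_gap: 0.0856
finger_force: 0.0
time_s: 3.5
ee_pos: [0.4885, -0.0791, 0.2795]
orientation: [179.9, -0.0, 95.2]
contact_force: [-0.1, 0.6, 6.6]
finger_gap: 0.0353
finger_force: 32.5
t 3.5 ee [ 0.4885 -0.0791  0.2795] rpy [ 1.799e+02 -1.000e-02  9.519e+01] F [-0.1  0.6  6.6] gap 0.03525173497808371 w [ 0.1 -0.  -0. ]
[0.4, -1.0, 0.5]
[-3.9, -1.0, -13.9]
[-9.6, -0.9, -27.8]
[-16.7, -0.9, -41.0]
[-25.0, -0.9, -53.4]
[-34.6, -0.9, -65.0]
[-45.3, -0.8, -75.5]
[-56.9, -0.8, -84.9]
[-69.5, -0.8, -93.1]
[-82.8, -0.8, -100.1]
[-96.7, -0.8, -105.6]
[-111.1, -0.8, -109.8]
[-125.9, -0.8, -112.4]
```

```bash
python3 -m handwheel '[{"dx":-4,"dy":0,"dz":-14,"wx":0,"wy":0,"wz":0},{"dx":-10,"dy":0,"dz":-28,"wx":0,"wy":0,"wz":0},{"dx":-17,"dy":0,"dz":-41,"wx":0,"wy":0,"wz":0},{"dx":-25,"dy":0,"dz":-54,"wx":0,"wy":0,"wz":0},{"dx":-35,"dy":0,"dz":-65,"wx":0,"wy":0,"wz":0},{"dx":-45,"dy":0,"dz":-76,"wx":0,"wy":0,"wz":0},{"dx":-57,"dy":0,"dz":-85,"wx":0,"wy":0,"wz":0},{"dx":-57,"dy":0,"dz":-85,"wx":0,"wy":0,"wz":0}]' 1 30
python3 - <<'E'
from h import *
import cv2
rows([G(a)-G(2.88)+[0.4881,-.0791,.1245] for a in np.arange(2.18,.85,-.1)])
a=imaging.camera("scene")[130:330,235:395]
cv2.imwrite("pics/m2.png",cv2.resize(a,None,fx=2.5,fy=2.5))
E
```

```text
time_s: 4.3
ee_pos: [0.4936, -0.1371, 0.3654]
orientation: [179.9, -0.0, 95.1]
contact_force: [1.5, 4.0, 1.4]
finger_gap: 0.0355
finger_force: 31.4
t 4.3 ee [ 0.4936 -0.1371  0.3654] rpy [ 1.7988e+02 -3.0000e-02  9.5090e+01] F [1.5 4.  1.4] gap 0.03553801939347141 w [ 0.1 -0.  -0.1]
[0.9, -0.2, 0.5]
[-11.7, -0.2, -7.7]
[-25.0, -0.1, -14.7]
[-38.9, -0.1, -20.2]
[-53.3, -0.1, -24.4]
[-68.1, -0.0, -27.0]
[-83.0, -0.0, -28.2]
[-98.0, 0.0, -27.9]
[-112.9, 0.0, -26.1]
[-127.6, 0.1, -22.9]
[-141.8, 0.1, -18.1]
[-155.5, 0.1, -12.0]
[-168.5, 0.1, -4.6]
[-180.7, 0.1, 4.2]
```

View pics/m2.png

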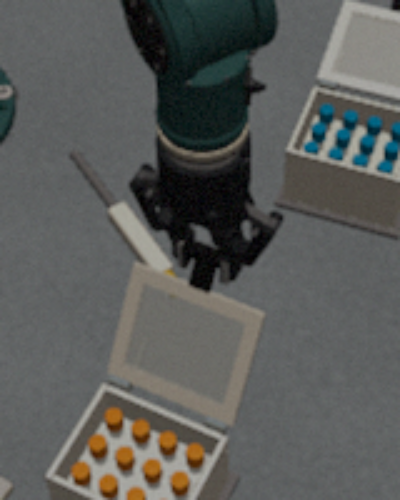

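The cover is lifted with the grip held (crop around (205,270)), and forces are small. I'll carry it over upright.

```bash
python3 -m handwheel '[{"dx":-12,"dy":0,"dz":-8,"wx":0,"wy":0,"wz":0},{"dx":-25,"dy":0,"dz":-15,"wx":0,"wy":0,"wz":0},{"dx":-39,"dy":0,"dz":-20,"wx":0,"wy":0,"wz":0},{"dx":-53,"dy":0,"dz":-24,"wx":0,"wy":0,"wz":0},{"dx":-68,"dy":0,"dz":-27,"wx":0,"wy":0,"wz":0},{"dx":-83,"dy":0,"dz":-28,"wx":0,"wy":0,"wz":0},{"dx":-98,"dy":0,"dz":-28,"wx":0,"wy":0,"wz":0},{"dx":-113,"dy":0,"dz":-26,"wx":0,"wy":0,"wz":0},{"dx":-128,"dy":0,"dz":-23,"wx":0,"wy":0,"wz":0},{"dx":-142,"dy":0,"dz":-18,"wx":0,"wy":0,"wz":0},{"dx":-155,"dy":0,"dz":-12,"wx":0,"wy":0,"wz":0},{"dx":-155,"dy":0,"dz":-12,"wx":0,"wy":0,"wz":0}]' 1 30
python3 - <<'E'
from h import *
rows([G(a)-G(2.88)+[0.4881,-.0791,.1245] for a in np.r_[np.arange(1.08,0.05,-.1),0]])
E
```

```text
time_s: 5.55
ee_pos: [0.5076, -0.2934, 0.3753]
orientation: [179.9, 0.2, 95.1]
contact_force: [4.7, -0.4, 5.0]
finger_gap: 0.0353
finger_force: 34.3
t 5.55 ee [ 0.5076 -0.2934  0.3753] rpy [179.91   0.23  95.06] F [ 4.7 -0.4  5. ] gap 0.03534074374050253 w [ 0.1  0.2 -0.1]
[1.5, -0.0, -2.0]
[-11.5, 0.0, 5.5]
[-23.7, 0.0, 14.3]
[-34.9, 0.0, 24.2]
[-45.1, 0.0, 35.3]
[-54.1, 0.0, 47.2]
[-61.9, 0.0, 60.0]
[-68.3, 0.0, 73.6]
[-73.4, 0.0, 87.7]
[-77.1, 0.0, 102.2]
[-79.3, 0.0, 117.1]
[-79.9, -0.0, 129.0]
```

```bash
python3 -m handwheel '[{"dx":-13,"dy":0,"dz":8,"wx":0,"wy":0,"wz":0},{"dx":-25,"dy":0,"dz":16,"wx":0,"wy":0,"wz":0},{"dx":-36,"dy":0,"dz":26,"wx":0,"wy":0,"wz":0},{"dx":-46,"dy":0,"dz":37,"wx":0,"wy":0,"wz":0},{"dx":-55,"dy":0,"dz":49,"wx":0,"wy":0,"wz":0},{"dx":-63,"dy":0,"dz":62,"wx":0,"wy":0,"wz":0},{"dx":-70,"dy":0,"dz":75,"wx":0,"wy":0,"wz":0},{"dx":-75,"dy":0,"dz":90,"wx":0,"wy":0,"wz":0},{"dx":-78,"dy":0,"dz":104,"wx":0,"wy":0,"wz":0},{"dx":-80,"dy":0,"dz":112,"wx":0,"wy":0,"wz":0},{"dx":-81,"dy":0,"dz":119,"wx":0,"wy":0,"wz":0},{"dx":-81,"dy":0,"dz":119,"wx":0,"wy":0,"wz":0}]' 1 30
python3 - <<'E'
from h import *
import cv2
rows([G(a)-G(2.88)+[0.4881,-.0791,.1245] for a in [.08,0]])
a=imaging.camera("scene")[180:380,205:365]
cv2.imwrite("pics/m3.png",cv2.resize(a,None,fx=2.5,fy=2.5))
E
```

```text
time_s: 6.75
ee_pos: [0.5149, -0.3726, 0.2552]
orientation: [180.0, 0.2, 95.2]
contact_force: [5.8, -3.3, 1.5]
finger_gap: 0.0354
finger_force: 37.9
t 6.75 ee [ 0.5149 -0.3726  0.2552] rpy [1.7996e+02 1.7000e-01 9.5160e+01] F [ 5.8 -3.3  1.5] gap 0.0354499635157489 w [ 0.   0.2 -0. ]
[-0.2, -0.0, -3.4]
[-0.9, -0.0, 8.6]
```

View pics/m3.png

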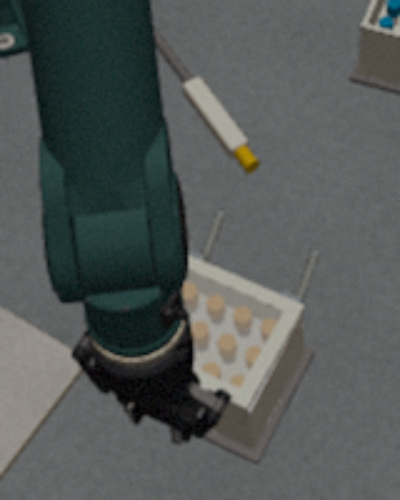

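The cover lies almost on its box, with the caps seen through it. About 9 mm remain.

```bash
python3 -m handwheel '[{"dx":0,"dy":0,"dz":2,"wx":0,"wy":0,"wz":0},{"dx":0,"dy":0,"dz":4,"wx":0,"wy":0,"wz":0},{"dx":0,"dy":0,"dz":6,"wx":0,"wy":0,"wz":0},{"dx":-1,"dy":0,"dz":8,"wx":0,"wy":0,"wz":0},{"dx":-1,"dy":0,"dz":10,"wx":0,"wy":0,"wz":0},{"dx":-1,"dy":0,"dz":11,"wx":0,"wy":0,"wz":0},{"dx":-1,"dy":0,"dz":11,"wx":0,"wy":0,"wz":0}]' 1 30
```

```text
time_s: 7.5
ee_pos: [0.5149, -0.3733, 0.2449]
orientation: [180.0, 0.2, 95.2]
contact_force: [5.1, -3.6, 1.8]
finger_gap: 0.0353
finger_force: 37.9
```

```bash
python3 -m handwheel '[{"dx":0,"dy":0,"dz":1,"wx":0,"wy":0,"wz":0},{"dx":0,"dy":0,"dz":2,"wx":0,"wy":0,"wz":0},{"dx":0,"dy":0,"dz":3,"wx":0,"wy":0,"wz":0},{"dx":0,"dy":0,"dz":3,"wx":0,"wy":0,"wz":0}]' 1 30
```

```text
time_s: 7.9
ee_pos: [0.5149, -0.3732, 0.2419]
orientation: [179.9, 0.2, 95.2]
contact_force: [4.7, -2.5, -0.5]
finger_gap: 0.0356
finger_force: 37.9
```

The cover is at its stop within a few mm. I'll release it and retreat upwards.

```bash
python3 -m handwheel '[{"dx":0,"dy":0,"dz":0,"wx":0,"wy":0,"wz":0},{"dx":0,"dy":0,"dz":0,"wx":0,"wy":0,"wz":0},{"dx":0,"dy":0,"dz":0,"wx":0,"wy":0,"wz":0},{"dx":0,"dy":0,"dz":0,"wx":0,"wy":0,"wz":0},{"dx":0,"dy":0,"dz":0,"wx":0,"wy":0,"wz":0},{"dx":0,"dy":0,"dz":0,"wx":0,"wy":0,"wz":0},{"dx":0,"dy":0,"dz":0,"wx":0,"wy":0,"wz":0},{"dx":0,"dy":0,"dz":0,"wx":0,"wy":0,"wz":0}]' -1 30
python3 -m handwheel '[{"dx":0,"dy":0,"dz":-15,"wx":0,"wy":0,"wz":0},{"dx":0,"dy":0,"dz":-40,"wx":0,"wy":0,"wz":0},{"dx":0,"dy":0,"dz":-80,"wx":0,"wy":0,"wz":0},{"dx":-40,"dy":0,"dz":-120,"wx":0,"wy":0,"wz":0},{"dx":-80,"dy":0,"dz":-150,"wx":0,"wy":0,"wz":0},{"dx":-120,"dy":0,"dz":-150,"wx":0,"wy":0,"wz":0},{"dx":-140,"dy":0,"dz":-150,"wx":0,"wy":0,"wz":0},{"dx":-140,"dy":0,"dz":-150,"wx":0,"wy":0,"wz":0},{"dx":-140,"dy":0,"dz":-150,"wx":0,"wy":0,"wz":0}]' -1 30
python3 - <<'E'
from h import *
import cv2
print(P("scene",np.array([G(0)])),P("top",np.array([G(0)])))
a=imaging.camera("scene")[120:400,205:425]; b=imaging.camera("top")[120:220,180:480]
cv2.imwrite("pics/m4.png",np.vstack([cv2.resize(a,(440,560))[:,:],cv2.resize(b,(440,147))])[107:] if 0 else np.hstack([cv2.resize(a,(350,445)),cv2.resize(b,(445,148))[:,:] if 0 else cv2.copyMakeBorder(cv2.resize(b,(445,148)),0,297,0,0,0)]))
E
```

```text
time_s: 8.7
ee_pos: [0.5146, -0.3718, 0.2428]
orientation: [180.0, 0.0, 95.2]
contact_force: [0.2, -0.6, -0.1]
finger_gap: 0.0856
finger_force: 0.0
time_s: 9.6
ee_pos: [0.5269, -0.511, 0.3931]
orientation: [180.0, -0.1, 95.2]
contact_force: [-0.4, -0.0, -0.5]
finger_gap: 0.0858
finger_force: 0.0
[[268.96696445 347.21735084]] [[462.98757281 164.28404558]]
```

View pics/m4.png

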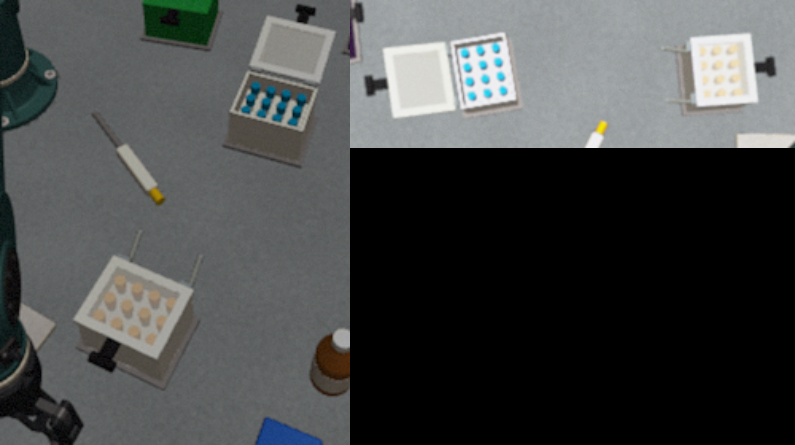

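The orange box is closed. Its grip is seen near (270,345) in the scene camera and (464,164) in the top one, against predicted (269,347) and (463,164). The blue cover is still open and the robot is clear.

```bash
python3 -c "
from station import workorder
print(workorder.hand_in())"
```

```text
the job is handed in; nothing more can be done
None
```

I swung the orange-capped box's cover down under control onto its box and let it go; the blue-capped box's cover is still open, the robot is clear, and the job is handed in (no verdict was returned).

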